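# Build the rest and present the valve lever level over its stem

## Task

Build a rest for the valve lever: stack the blue case squarely on the green case beside the valve without shifting the green one, let go, then stack the yellow case squarely on the blue one. Then pick up the cast lever by its balance point and finish while holding it there, level and still, with the hole in its hub straight above the valve stem, the hub's underside about 40 mm above the top of the stem, and its red knob above the stack. Do not set the lever down or let it go or let it touch the valve or the stack at the end, and leave the oil can, the mug and the loose flange alone.

Things in the scene. Friction and masses are not known exactly. Their poses are not given: they have to be found in the camera images.
- valve: Grey angle valve bolted to the bench; it cannot move. Origin on the bench under its vertical axis. Foot flange 124 mm across and 16 mm thick, body up to 92 mm across, gland 44 mm across whose flat top is 126 mm above the bench; a bare steel stem, 20 mm across, stands on it. A side port with a flange 92 mm across points along the valve's +y, out to 98 mm from the axis. Its +x axis (level) points from the stem to the green case, which stands 215 mm away.
- stem_top (a point): Centre of the top of the steel stem, 151 mm above the bench; axes as the valve's, z up.
- green_case_mid (a point): Centre (half-way up, 21 mm over the bench) of the closed green steel case, 90 x 60 x 42 mm, heavy (1.3 kg), standing on the bench 215 mm from the valve's axis, its long side along the line to the valve; foot of the stack. Its points' x axis runs along the 90 mm length, y across the 60 mm width, z up. Plain flat lid and flat underside, no rim or interlock; steel latches only on the two short ends.
- blue_case_mid (a point): Centre (half-way up, 21 mm above its underside) of the closed blue case, 90 x 60 x 42 mm, about 0.35 kg, at first on the bench: second in the stack. Its points' x axis runs along the 90 mm length, y across the 60 mm width, z up. Plain flat lid and flat underside, no rim or interlock; steel latches only on the two short ends.
- yellow_case_mid (a point): Centre (half-way up, 21 mm above its underside) of the closed yellow case, 90 x 60 x 42 mm, about 0.35 kg, at first on the bench: top of the stack. Its points' x axis runs along the 90 mm length, y across the 60 mm width, z up. Plain flat lid and flat underside, no rim or interlock; steel latches only on the two short ends.
- blue_case: The blue case itself; origin at the centre of its underside.
- yellow_case: The yellow case itself; origin at the centre of its underside.
- green_case: The green case itself; origin at the centre of its underside.
- lever: Cast aluminium valve lever, about 0.55 kg, at first lying on the bench on its hub and its knob. Hub: bare-metal upright ring 60 mm across with a 30 mm hole, 50 mm tall. From it a straight bar 14 mm wide and 20 mm tall, 20 to 40 mm above the underside, runs to a red knob 32 mm across and 50 mm tall, 215 mm from the hub's axis. Origin at the centre of the hub's underside, x axis along the bar to the knob, z up.
- lever_balance (a point): The lever's balance point (centre of mass along the bar): on the bar's centre line, 61 mm from the hub's axis towards the knob, half-way up the bar, 30 mm above the lever's underside. Axes as the lever's; pinch the bar here across its 14 mm width (y).
- lever_hub (a point): Centre of the underside of the lever's hub, on the axis of its hole.
- lever_knob (a point): Centre of the underside of the lever's red knob.
- oil_can: Red can, 52 mm across, 140 mm tall, standing; leave alone. Origin under its centre.
- mug: White mug, 76 mm across, 85 mm tall; leave alone. Origin under its centre.
- pipe_flange: Loose dark steel flange ring, 96 mm across, 14 mm thick, lying flat; leave alone. Origin under its centre.
Not all that is in view belongs to the job. What is meant by the blue_case is not pink, and is the smaller of those in its own colour.

How it is judged:
By the outcome, as a careful person would: the job done as asked, in the order asked, and still so for the second after the job is handed in, while the arm keeps its last pose, push and grip.
It also fails if it takes over 72 s, if anything falls off the work surface, if the arm or the gripper's body presses on something with over 40 N, if the wrist force passes 120 N, or if a joint passes its speed limit or range.

## Robot

A 6-joint arm with a two-finger parallel gripper is mounted at the origin on the work surface. World frame = base frame: x ahead of the robot, y to its left, z up, the work surface at z = 0. Lengths are in mm, angles in degrees, forces in N, time in s.
With the tool pointing down it reaches from about 300 to 850 mm from the base axis. Payload 4.2 kg.
Tool frame: the origin (TCP) lies midway between the tips of the shut fingers; the grasp point (between the pads) lies 19 mm behind it (env.grasp_offset is the distance from the TCP to the grasp point, in mm); z points along the fingers, y is the line along which they close (so a half turn about z gives the same grasp; the last joint's range is limited). The gripper opens to 91 mm and grips with 3 to 60 N. Pads are 32 mm wide; open, the fingers measure 118 mm over their backs; the gripper's body (76 mm by 178 mm) begins 60 mm behind the grasp point.
Start: joints at [70.13, 18.312, 89.639, -0, 72.044, -1.146], TCP at [184.586, 544.584, 213.976] pointing down, gripper open.
Joint ranges: [-177.97, 177.97], [-48.28, 115.42], [12.27, 149.76], [-77.06, 257.06], [2.81, 150.46], [-146.56, 146.56]. Speed limits (degrees/s): [147.25, 147.25, 180, 180, 180, 180].

## Interface

Orientations are given as [roll, pitch, yaw] about the fixed x, y, z axes, in that order (R = Rz(yaw) Ry(pitch) Rx(roll)).
In Python, from workcell import env, optics gives the robot as it stands. The module is installed in compiled form; this text tells all that it offers.
- The arm moves only by the tool send_rows, never from a script. Its argument "targets" is a list that holds one entry, the list of rows, each a list of 7 numbers: the turn, a rotation vector about the world's x, y, z scaled (see below), then the shift along the world's x, y, z scaled (see below), then the closure, from -1 (fully open) to 1 (shut). In form: [[[rx, ry, rz, x, y, z, gripper], ...]]. A call has 1 to 12 rows; each row shifts and turns the commanded pose from where the row before left it; what a row does not reach is not made up. The controller multiplies each number of a shift by 0.2 m and each number of a turn by pi/2 rad. A row lasts 1/10 s, in which the tool goes at most 50 mm and 8.59 degrees, less where a joint would pass 70% of its speed; a pose out of reach is approached as far as the arm can. A call with a number of a shift or a turn outside -1 to 1 is refused whole. A call with a gripper value outside its range is refused whole. The fingers move at their own pace and stop on an object; "grip_force" is the grip in N (left out, the last holds). Time passes only in rows, so rows that do not move let the fingers close. It gives the time, the measured TCP pose, the force, the opening and the grip force at its end, in the units of the state.
- env.state(): the state, without advancing time (a new reading comes with each control period).
- optics.grab_frame(name): name is "scene" or "side" or "wrist"; returns (picture, depth): 480x640x3 uint8, red, green, blue; 480x640 float32, mm along the optical axis (not along the pixel's ray), 0 where there is no reading.
- optics.camera_info(name): a dict with "camera_matrix" (3x3 intrinsics, pixels), "R" (3x3) and "t" (3): a world point X has camera coordinates R X + t; the wrist camera has in their place "mount" (4x4, takes a point from camera to tool coordinates, whose origin is the TCP and whose axes are the flange's). Camera axes: x right, y down, z forward; pixel columns grow to the right and rows downward; lengths in mm; the calibration is good to about 2 mm. A picture is of the moment at which its call begins: read the wrist's pose just before it. camera_info takes no time and is no camera call.
- env.job_done(): hands the job in; it is judged then, once.
Trained networks look in the newest picture that a camera, given by its name, has taken for a name from the list of things; names that differ only in an ending like _2 or _b are one class to them, and where a whole thing is asked for, a point or a joint stands for the part that bears it (a point fixed in the world has none). Each returns a list of dicts, best first, with "conf" (0 to 1); they miss things now and then, are a little off and sometimes report something else, mostly with a low value. They report only what shows in the picture. A call takes as long as a camera call. They do not tell look-alikes from the thing itself.
- optics.silhouettes(camera, name): "mask" (480x640 bool, what is visible of it) and "at" ([column, row] in pixels, amid what is visible of it).
- optics.place_of(camera, name): "at" ([column, row] in pixels: a listed point, or the origin of a listed thing).
The state is a dict: "time_s": time; "qpos": joint angles; "qvel": joint speeds; "effort": joint torques, N m; "ee_pos": TCP position; "ee_rot": TCP orientation; "force": force on the tool from outside, world axes, zero at the start; "torque": the same for the moment, N m; "gripper_width": finger opening in mm; "gripper_force": force on a finger pad.
Only numpy, scipy, OpenCV 4.12 (cv2) and the standard library are available. Lean on these libraries where they do the work, as an engineer would, in place of code of your own. Each camera call takes 0.05 s, during which the arm holds its last target. There are 200 camera calls.

## Working session

There is one attempt and no reset: what is moved stays moved. The work goes in short steps, Python scripts to look and compute and a tool call to move; the robot and the scene stay as the last step left them, time stands still between calls to the robot, and variables do not carry over. Pictures are saved under pics/ and viewed, at most 10 in all, crops included, and the job is handed in when it is done.

Besides the shell and the picture viewer there is one more tool, called after "Request:" in YAML: its name, and indented under it one key for each argument. send_rows: Moves the arm, as the interface text tells. Its arguments: {"type":"object","properties":{"targets":{"type":"array"},"grip_force":{"type":"number"}},"required":["targets"]}

```bash
mkdir -p pics; cat > h.py <<'E'
import numpy as np, cv2
from workcell import env, optics
from scipy.spatial.transform import Rotation as Ro
def cloud(cam):
    pose=env.state(); pic,d=optics.grab_frame(cam); i=optics.camera_info(cam); K=np.array(i['camera_matrix'])
    v,u=np.mgrid[:480,:640]; P=np.stack([(u-K[0,2])*d/K[0,0],(v-K[1,2])*d/K[1,1],d],-1)
    if 'R' in i: W=(P-np.array(i['t']))@np.array(i['R'])
    else:
        M=np.array(i['mount']); T=P@M[:3,:3].T+M[:3,3]
        W=T@Ro.from_euler('xyz',pose['ee_rot'],degrees=True).as_matrix().T+np.array(pose['ee_pos'])
    W[d<=0]=np.nan
    return pic,W
def save(n,p): cv2.imwrite('pics/'+n+'.png',p[...,::-1])
E
python3 - <<'E'
from h import *
print(env.state())
ps=[]
for c in('scene','side'):
    pic,W=cloud(c); save(c,pic); np.savez('/tmp/'+c,pic=pic,W=W)
    for n in('blue_case','yellow_case','green_case','lever','valve','pipe_flange','mug','oil_can'):
        for r in optics.silhouettes(c,n):
            if r['conf']<.3: continue
            m=r['mask']; w=W[m]; w=w[~np.isnan(w[:,0])]
            top=np.percentile(w[:,2],95); t=w[w[:,2]>top-6]
            (cx,cy),s,a=cv2.minAreaRect(t[:,:2].astype(np.float32))
            print(c,n,round(r['conf'],2),np.round(r['at']),'top',round(top),'ctr',round(cx),round(cy),'size',np.round(s),round(a,1),m.sum())
E
```

```text
{'time_s': 0.0, 'qpos': array([ 7.01290200e+01,  1.83520681e+01,  8.97088221e+01, -1.74324828e-03,
        7.20400773e+01, -1.14715949e+00]), 'qvel': array([ 0.00723298,  0.02332028,  0.03084149, -0.17262095,  0.05745662,
       -0.0256682 ]), 'effort': array([-4.06709423e-04, -4.12451828e+01, -2.31971276e+01,  7.24875228e-02,
        4.57013806e-02, -1.42106096e-04]), 'ee_pos': array([184.42763032, 544.08766718, 213.09960121]), 'ee_rot': array([-1.79899020e+02, -3.64384156e-04,  1.61276718e+02]), 'force': array([ 0.67493648, -0.28759303, -0.46356011]), 'torque': array([-0.03217335,  0.0042137 ,  0.01559042]), 'gripper_force': 0.0, 'gripper_width': 91.2966469864044}
scene blue_case 0.88 [271. 280.] top 46 ctr 489 -115 size [94. 63.] 85.1 1026
scene blue_case 0.87 [302. 242.] top 47 ctr 477 31 size [90. 59.] 84.0 800
scene blue_case 0.74 [241. 236.] top 61 ctr 335 -62 size [121.  85.] 48.9 1609
scene yellow_case 0.7 [333. 203.] top 47 ctr 436 212 size [60. 93.] 18.9 670
scene green_case 0.63 [337. 295.] top 46 ctr 658 -44 size [61. 91.] 3.0 960
scene lever 0.83 [238. 336.] top 53 ctr 
[... 608 characters left out ...]
 31 size [95. 59.] 85.6 963
side yellow_case 0.81 [244. 219.] top 45 ctr 439 208 size [62. 97.] 19.0 883
side green_case 0.58 [364. 267.] top 45 ctr 659 -46 size [61. 95.] 4.4 1096
side lever 0.65 [350. 365.] top 52 ctr 480 -276 size [ 61. 259.] 76.4 2215
side lever 0.53 [419. 274.] top 142 ctr 750 -155 size [48. 47.] 39.5 1222
side valve 0.9 [327. 202.] top 127 ctr 638 166 size [42. 44.] 76.4 2615
side pipe_flange 0.58 [308. 169.] top 18 ctr 667 292 size [ 92. 242.] 1.1 515
side mug 0.56 [239. 164.] top 85 ctr 482 422 size [79. 76.] 49.1 1011
side oil_can 0.79 [417. 276.] top 142 ctr 750 -155 size [48. 47.] 39.5 1235
side oil_can 0.61 [328. 204.] top 127 ctr 638 166 size [42. 43.] 76.4 2540
```

View pics/scene.png

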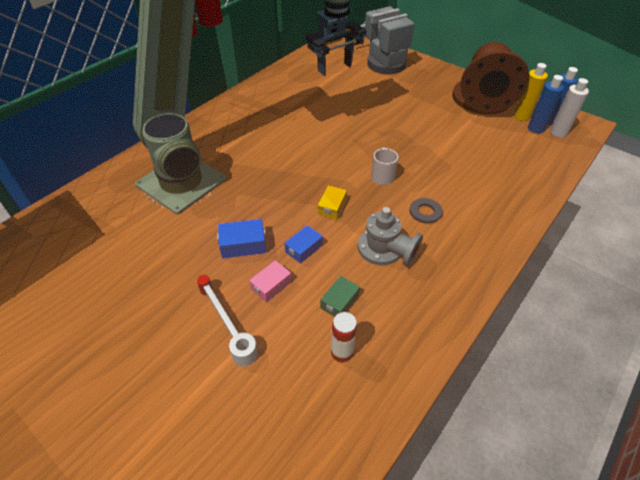

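View pics/side.png

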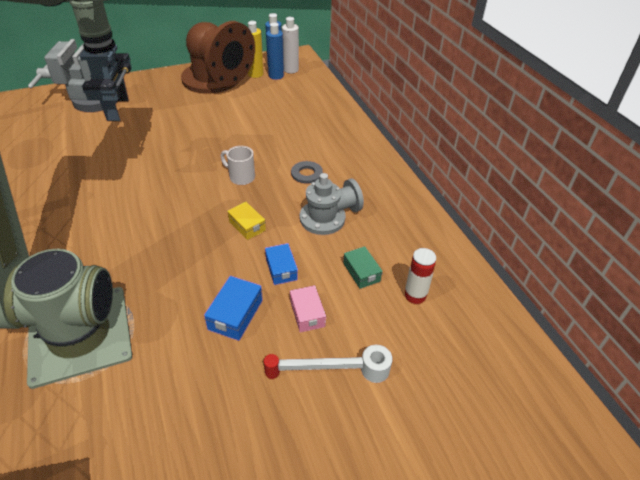

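Candidates for the blue case in the scene picture:
- Small blue at (302,242).
- Big blue at (241,238), which is too large at about 121x85x58 mm.
- Pink at (271,280), excluded by its colour.

I choose the small one at (302,242), which measures 90x59 mm. Next is a check crop and the lever geometry.

```bash
python3 - <<'E'
from h import *
Z=np.load('/tmp/scene.npz'); save('crop',cv2.resize(Z['pic'][190:330,190:380],(760,560),interpolation=cv2.INTER_CUBIC))
for c in('scene','side'):
    Z=np.load(f'/tmp/{c}.npz'); pic,W=Z['pic'].astype(int),Z['W']
    reg=(W[...,0]>330)&(W[...,0]<640)&(W[...,1]>-380)&(W[...,1]<-165)&(W[...,2]>10)
    top=reg&(W[...,2]>46); 
    red=reg&(pic[...,0]>110)&(pic[...,1]<50)&(W[...,2]>45)
    hub=top&(pic[...,1]>80); bar=reg&(pic[...,1]>80)&(W[...,2]>34)&(W[...,2]<46)
    print(c,'knob',np.nanmedian(W[red],0).round(),red.sum(),'hub box',cv2.minEnclosingCircle(W[hub][:,:2].astype(np.float32)),W[hub].mean(0).round(),hub.sum())
    b=W[bar][:,:2]; l=cv2.fitLine(b.astype(np.float32),cv2.DIST_HUBER,0,.01,.01).ravel(); print('bar dir',np.degrees(np.arctan2(l[1],l[0])),l[2:])
    for n in('lever_hub','lever_balance','lever_knob'): print(n,[(np.round(r['at']),round(r['conf'],2)) for r in optics.place_of(c,n)][:2])
E
```

```text
scene knob [ 375. -234.   51.] 71 hub box ((479.555908203125, -267.392578125), 129.65542602539062) [ 570. -297.   51.] 414
bar dir -18.349733 [ 477.34787 -266.8112 ]
lever_hub [(array([244., 355.]), 0.85), (array([379., 245.]), 0.56)]
lever_balance [(array([230., 329.]), 0.55)]
lever_knob [(array([207., 292.]), 0.64)]
side knob [ 369. -242.   49.] 50 hub box ((494.72406005859375, -268.008056640625), 117.88202667236328) [ 573. -300.   50.] 480
bar dir -19.327541 [ 470.70465 -268.16254]
lever_hub [(array([374., 371.]), 0.67)]
lever_balance [(array([349., 363.]), 0.6)]
lever_knob [(array([274., 373.]), 0.63)]
```

View pics/crop.png

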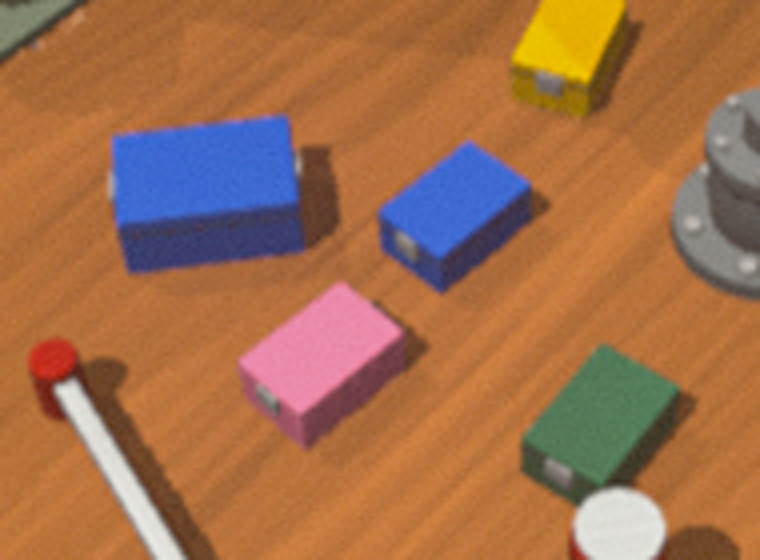

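Request:
send_rows:
  targets:
    - [[0,0,-0.09,0.15,-0.25,0,-1],[0,0,-0.09,0.15,-0.25,0,-1],[0,0,-0.09,0.15,-0.25,0,-1],[0,0,-0.09,0.15,-0.25,0,-1],[0,0,-0.09,0.15,-0.25,0,-1],[0,0,-0.09,0.15,-0.25,0,-1],[0,0,-0.09,0.15,-0.25,0,-1],[0,0,-0.09,0.15,-0.25,0,-1],[0,0,-0.09,0.13,-0.25,0,-1],[0,0,-0.04,0.13,-0.25,0,-1]]

```text
time_s: 2.2
ee_pos: [437.3, 111.0, 214.3]
ee_rot: [179.9, -0.0, 84.5]
force: [0.4, -0.7, -0.5]
gripper_width: 91.0
gripper_force: 0.0
```

The crop shows the plain small blue case with its latch at crop (405,245), and the big blue at (205,195) is clearly larger, so the choice stands.

Request:
send_rows:
  targets:
    - [[0,0,0,0.1,-0.2,0,-1],[0,0,0,0.1,-0.2,0,-1],[0,0,0,0,0,0,-1],[0,0,0,0,0,0,-1]]

```text
time_s: 2.6
ee_pos: [476.5, 32.2, 213.8]
ee_rot: [-180.0, -0.0, 84.6]
force: [-1.0, -0.5, 0.5]
gripper_width: 91.0
gripper_force: 0.0
```

```bash
cat >> h.py <<'E'
HUE=dict(blue=(105,130),yellow=(20,35),green=(45,90),pink=(150,175))
def top(pic,W,col,zt,near,tol=8,r=80):
    "rect of the lid of the case of this colour at height zt near xy -> centre, sizes, long-axis yaw"
    h=cv2.cvtColor(pic,cv2.COLOR_RGB2HSV); a,b=HUE[col]
    m=(h[...,0]>=a)&(h[...,0]<=b)&(h[...,1]>80)&(abs(W[...,2]-zt)<tol)&(np.hypot(W[...,0]-near[0],W[...,1]-near[1])<r)
    m=cv2.morphologyEx(m.astype(np.uint8),cv2.MORPH_OPEN,np.ones((3,3)))>0
    p=W[m]
    if len(p)<50: return len(p)
    (x,y),(w,hh),an=cv2.minAreaRect(p[:,:2].astype(np.float32))
    if w<hh: an+=90; w,hh=hh,w
    return np.round([x,y,np.median(p[:,2]),w,hh,an%180,len(p)],1)
E
python3 - <<'E'
from h import *
pic,W=cloud('wrist'); save('w1',pic); s=env.state(); print(s['ee_pos'],s['ee_rot'])
print('blue',top(pic,W,'blue',42,(477,31))); print('yel',top(pic,W,'yellow',42,(438,210))); print('green',top(pic,W,'green',42,(658,-45)))
E
```

```text
[476.15778842  33.04558762 213.83976883] [-1.79961374e+02 -2.56983281e-02  8.47343438e+01]
blue [ 477.    34.3   40.8   89.2   58.7   85.9 6963. ]
yel [ 444.7  192.8   41.    59.4   50.4   18.3 4264. ]
green [ 658.7  -39.1   40.8   82.7   59.2   93.7 4464. ]
```

View pics/w1.png

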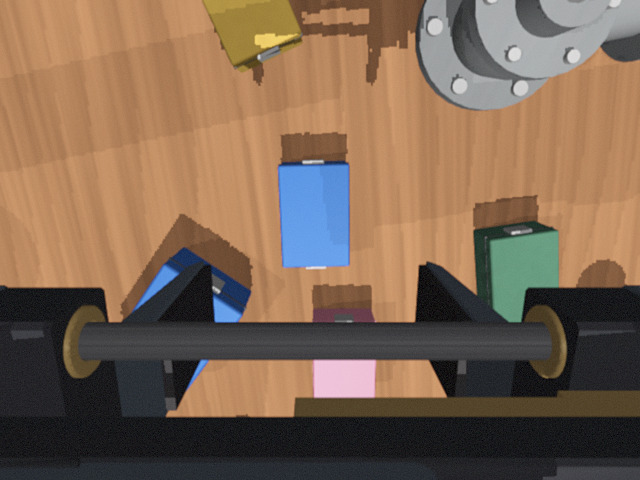

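The wrist view shows the small blue case centred at pixel (314,215) between the open fingers, at (477,34) with yaw about 85.7°. The big blue is clear of the finger path.

Request:
send_rows:
  targets:
    - [[0,0,0.01,0.005,0.005,-0.24,-1],[0,0,0,0,0,-0.24,-1],[0,0,0,0,0,-0.24,-1],[0,0,0,0,0,-0.2,-1],[0,0,0,0,0,-0.09,-1],[0,0,0,0,0,0,1],[0,0,0,0,0,0,1],[0,0,0,0,0,0,1],[0,0,0,0,0,0,1],[0,0,0,0,0,0,1],[0,0,0,0,0,0,1]]
  grip_force: 25

```text
time_s: 3.75
ee_pos: [477.3, 34.2, 13.3]
ee_rot: [180.0, -0.0, 85.7]
force: [-3.1, 2.8, 7.2]
gripper_width: 60.0
gripper_force: 25.0
```

Request:
send_rows:
  targets:
    - [[0,0,0,0,0,0.1,1],[0,0,0,0,0,0.2,1],[0,0,0,0,0,0.24,1],[0,0,0,0,0,0.24,1],[0,0,0,0.08,-0.1,0.2,1],[0,0,0,0.08,-0.15,0.1,1],[0,0,0,0.08,-0.15,0,1],[0,0,0,0.06,-0.1,0,1],[0,0,0,0.05,-0.07,0,1],[0,0,0,0,0,0,1],[0,0,0,0,0,0,1]]

```text
time_s: 4.85
ee_pos: [546.9, -79.7, 227.4]
ee_rot: [-179.9, -0.1, 85.7]
force: [-0.7, -0.1, -3.3]
gripper_width: 59.7
gripper_force: 25.0
```

```bash
python3 - <<'E'
from h import *
pic,W=cloud('wrist'); save('w2',pic); s=env.state(); print(s['ee_pos'],s['ee_rot'],s['gripper_width'])
print('green',top(pic,W,'green',42,(658,-45)))
z=s['ee_pos'][2]
for dz in(20,30,32): print('held',top(pic,W,'blue',z+dz,s['ee_pos'][:2],10,70))
p,V=cloud('wrist')
# stem top
m=(abs(W[...,2]-151)<5)&(np.hypot(W[...,0]-638,W[...,1]-167)<40); print('stem',W[m].mean(0) if m.any() else None,m.sum())
m=(abs(W[...,2]-126)<4)&(np.hypot(W[...,0]-638,W[...,1]-167)<50); print('gland',cv2.minEnclosingCircle(W[m][:,:2].astype(np.float32)) if m.any() else None,m.sum())
E
```

```text
[546.7630611  -79.35469173 227.53802442] [-1.79910256e+02 -4.64117088e-02  8.56903572e+01] 59.89285434106499
green [ 658.8  -42.7   40.8   87.6   58.7   93.9 1440. ]
held [  548.2   -73.2   254.9    75.9    66.4    85.9 23390. ]
held [  547.8   -73.2   254.9    75.9    61.5    85.9 23196. ]
held [  548.    -73.2   254.9    75.9    60.9    85.9 23100. ]
stem None 0
gland None 0
```

View pics/w2.png

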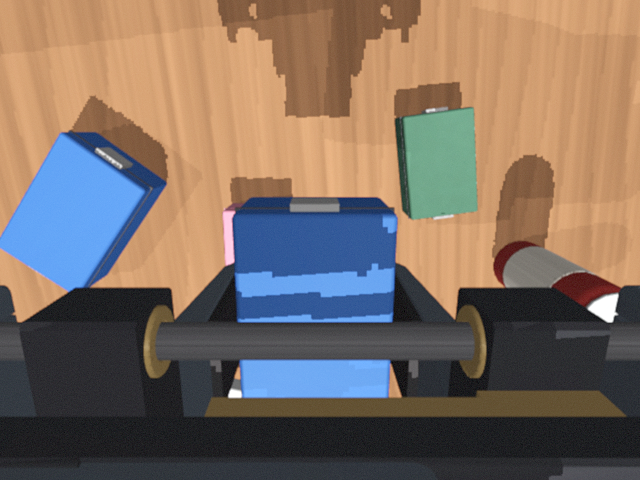

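The view shows green whole at (437,163), measured 88x59 mm at (658.8,-42.7) with yaw 94°. The held blue case sits squarely in the grip at (315,300).

Request:
send_rows:
  targets:
    - [[0,0,0.03,0.14,0.05,0,1],[0,0,0.03,0.14,0.05,0,1],[0,0,0.034,0.14,0.05,0,1],[0,0,0,0.14,0.034,0,1],[0,0,0,0,0,-0.2,1],[0,0,0,0,0,-0.2,1],[0,0,0,0,0,-0.2,1],[0,0,0,0,0,-0.14,1],[0,0,0,0,0,-0.05,1],[0,0,0,0,0,0,1],[0,0,0,0,0,0,1]]

```text
time_s: 6.05
ee_pos: [660.7, -43.0, 71.7]
ee_rot: [179.8, 0.0, 94.2]
force: [-0.1, -0.7, -3.1]
gripper_width: 59.9
gripper_force: 25.0
```

```bash
python3 - <<'E'
from h import *
s=env.state(); print(s['ee_pos'],s['ee_rot'],s['force'])
for c in('scene','side'):
    pic,W=cloud(c)
    print(c,'blue',top(pic,W,'blue',100,(658,-45),12),'green',top(pic,W,'green',42,(658,-45)))
E
```

```text
[660.7389056  -43.00107814  71.74356073] [1.79818714e+02 2.47480889e-02 9.41653152e+01] [-0.0710221  -0.69002882 -3.10788418]
scene blue [659.1 -51.1 101.8  77.7  62.   95.3 515. ] green 0
side blue [663.1 -47.5 100.9  91.1  68.2  97.2 561. ] green [657.7 -47.5  41.8  87.5  56.1  94.2 241. ]
```

Request:
send_rows:
  targets:
    - [[0,0,0,-0.009,0,-0.03,1],[0,0,0,0,0,-0.03,1],[0,0,0,0,0,-0.01,1],[0,0,0,0,0,0,1],[0,0,0,0,0,0,1]]

```text
time_s: 6.65
ee_pos: [657.8, -43.4, 55.9]
ee_rot: [180.0, 0.0, 94.1]
force: [0.2, 0.3, -3.0]
gripper_width: 59.8
gripper_force: 25.0
```

Request:
send_rows:
  targets:
    - [[0,0,0,0,0,-0.005,1],[0,0,0,0,0,-0.005,1],[0,0,0,0,0,0,1]]

```text
time_s: 6.95
ee_pos: [658.0, -43.4, 55.3]
ee_rot: [179.9, 0.0, 94.1]
force: [-1.8, -1.2, 5.3]
gripper_width: 59.7
gripper_force: 25.0
```

Contact is made, so I release and lift straight up.

Request:
send_rows:
  targets:
    - [[0,0,0,0,0,0,0],[0,0,0,0,0,0,-1],[0,0,0,0,0,0,-1],[0,0,0,0,0,0,-1],[0,0,0,0,0,0.05,-1],[0,0,0,0,0,0.2,-1],[0,0,0,0,0,0.24,-1],[0,0,0,0,0,0.24,-1],[0,0,0,0,0,0.24,-1],[0,0,0,0,-0.05,0.05,-1],[0,0,0,0,0,0,-1],[0,0,0,0,0,0,-1]]

```text
time_s: 8.15
ee_pos: [656.9, -53.4, 256.5]
ee_rot: [-179.9, -0.0, 94.1]
force: [0.6, 1.2, -0.2]
gripper_width: 91.1
gripper_force: 0.0
```

```bash
python3 - <<'E'
from h import *
s=env.state(); print(s['ee_pos'],s['ee_rot'])
pic,W=cloud('wrist'); save('w3',pic)
print('blue',top(pic,W,'blue',84,(658,-43)),'green',top(pic,W,'green',42,(658,-43)))
m=(W[...,2]>140)&(W[...,2]<165)&(np.hypot(W[...,0]-640,W[...,1]-168)<50)
print('stem',cv2.minEnclosingCircle(W[m][:,:2].astype(np.float32)) if m.any() else None,W[m].mean(0),m.sum())
m=(abs(W[...,2]-126)<4)&(np.hypot(W[...,0]-640,W[...,1]-168)<45); print('gland',cv2.minEnclosingCircle(W[m][:,:2].astype(np.float32)) if m.any() else None,m.sum())
E
```

```text
[656.9412529  -53.37892478 256.54404067] [-1.79864502e+02 -3.92124354e-02  9.41070036e+01]
blue [ 658.9  -43.8   82.8   89.1   59.5   94.2 7094. ] green 0
stem None [nan nan nan] 0
gland None 0<stdin>:6: RuntimeWarning: Mean of empty slice.
  ret = um.true_divide(
```

View pics/w3.png

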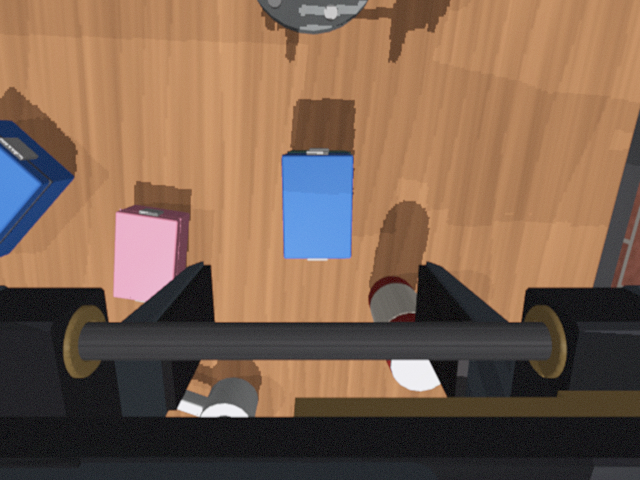

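Blue is seated squarely on green at pixel (318,205), reading (658.9,-43.8) with yaw 94.2°. Next I go to the yellow case, viewing the valve on the way.

Request:
send_rows:
  targets:
    - [[0,0,0,-0.03,0.2,0,-1],[0,0,0,-0.03,0.24,0,-1],[0,0,0,-0.03,0.24,0,-1],[0,0,0,0,0.2,0,-1],[0,0,0,0,0,0,-1],[0,0,0,0,0,0,-1]]

```text
time_s: 8.8
ee_pos: [638.8, 123.6, 255.6]
ee_rot: [-179.8, 0.1, 94.3]
force: [0.3, -0.3, 0.2]
gripper_width: 91.6
gripper_force: 0.0
```

```bash
python3 - <<'E'
from h import *
s=env.state(); print(s['ee_pos'],s['ee_rot'])
pic,W=cloud('wrist'); np.savez('/tmp/valve',pic=pic,W=W); r=np.hypot(W[...,0]-640,W[...,1]-168)
for a,b,R in((145,158,30),(121,131,45),(12,19,75)):
    m=(W[...,2]>a)&(W[...,2]<b)&(r<R)
    if m.any(): print(a,cv2.minEnclosingCircle(W[m][:,:2].astype(np.float32)),cv2.minAreaRect(W[m][:,:2].astype(np.float32)),np.median(W[m],0),m.sum())
E
```

```text
[638.79669098 123.55670072 255.6414588 ] [-1.79766393e+02  5.24361311e-02  9.42666895e+01]
145 ((638.9755859375, 170.59767150878906), 9.88890266418457) ((638.9235229492188, 170.7217254638672), (18.9416561126709, 18.94522476196289), 49.84148406982422) [638.8779737  170.83638632 149.82927849] 681
121 ((638.7655029296875, 170.49884033203125), 21.9324951171875) ((638.7609252929688, 170.65684509277344), (43.064720153808594, 43.31731033325195), 50.20944595336914) [638.41499576 172.94824626 124.90569162] 2150
12 ((639.0091552734375, 170.65525817871094), 62.13124084472656) ((634.730224609375, 176.8173828125), (117.12152099609375, 110.45977020263672), 6.5165300369262695) [617.91747239 215.75428465  15.24243107] 1608
```

Request:
send_rows:
  targets:
    - [[0,0,0.05,-0.18,0.12,-0.06,-1],[0,0,0.05,-0.18,0.12,-0.06,-1],[0,0,0.05,-0.18,0.12,-0.06,-1],[0,0,0.013,-0.18,0.11,0,-1],[0,0,0,-0.17,0.05,0,-1],[0,0,0,-0.1,0,0,-1],[0,0,0,0,0,0,-1],[0,0,0,0,0,0,-1]]

```text
time_s: 9.65
ee_pos: [442.4, 225.8, 221.9]
ee_rot: [180.0, 0.0, 108.7]
force: [0.7, -0.7, 0.5]
gripper_width: 91.1
gripper_force: 0.0
```

```bash
python3 - <<'E'
from h import *
s=env.state(); print(s['ee_pos'],s['ee_rot'])
pic,W=cloud('wrist')
print('yel',top(pic,W,'yellow',42,(438,208)))
E
```

```text
[442.36849543 225.81152917 221.93028749] [1.79957644e+02 2.59701307e-02 1.08739681e+02]
yel [ 438.3  212.1   40.8   90.2   59.8  108.7 6601. ]
```

Request:
send_rows:
  targets:
    - [[0,0,0,-0.02,-0.069,-0.2,-1],[0,0,0,0,0,-0.24,-1],[0,0,0,0,0,-0.24,-1],[0,0,0,0,0,-0.24,-1],[0,0,0,0,0,-0.12,-1],[0,0,0,0,0,0,1],[0,0,0,0,0,0,1],[0,0,0,0,0,0,1],[0,0,0,0,0,0,1],[0,0,0,0,0,0,1],[0,0,0,0,0,0,1]]

```text
time_s: 10.8
ee_pos: [438.2, 213.0, 15.4]
ee_rot: [179.9, -0.0, 108.8]
force: [-0.5, -1.1, 7.3]
gripper_width: 59.7
gripper_force: 25.0
```

Request:
send_rows:
  targets:
    - [[0,0,0,0,0,0.1,1],[0,0,0,0,0,0.24,1],[0,0,0,0,0,0.24,1],[0,0,0,0,0,0.24,1],[0,0,0,0,0,0.18,1],[0,0,-0.03,0.15,-0.17,0,1],[0,0,-0.03,0.15,-0.17,0,1],[0,0,-0.03,0.15,-0.17,0,1],[0,0,-0.03,0.15,-0.17,0,1],[0,0,-0.03,0.15,-0.17,0,1],[0,0,-0.012,0.15,-0.17,0,1],[0,0,0,0.15,-0.17,0,1]]

```text
time_s: 12.0
ee_pos: [648.5, -26.6, 214.1]
ee_rot: [180.0, -0.0, 94.2]
force: [0.9, 0.8, -2.1]
gripper_width: 60.1
gripper_force: 25.0
```

Request:
send_rows:
  targets:
    - [[0,0,0,0.053,-0.09,0,1],[0,0,0,0,0,0,1],[0,0,0,0,0,0,1],[0,0,0,0,0,0,1]]

```text
time_s: 12.4
ee_pos: [657.6, -42.1, 214.1]
ee_rot: [-180.0, -0.0, 94.3]
force: [-0.1, -0.5, -3.1]
gripper_width: 59.8
gripper_force: 25.0
```

Request:
send_rows:
  targets:
    - [[0,0,0,0.003,-0.003,-0.2,1],[0,0,0,0,0,-0.2,1],[0,0,0,0,0,-0.1,1],[0,0,0,0,0,-0.05,1],[0,0,0,0,0,0,1],[0,0,0,0,0,0,1],[0,0,0,0,0,0,1]]

```text
time_s: 13.1
ee_pos: [660.1, -43.6, 106.0]
ee_rot: [179.8, 0.0, 94.2]
force: [0.3, 0.7, -2.2]
gripper_width: 59.7
gripper_force: 25.0
```

```bash
python3 - <<'E'
from h import *
s=env.state(); print(s['ee_pos'],s['ee_rot'],s['force'])
E
```

```text
[660.06224038 -43.55073343 106.03275082] [1.79784839e+02 2.93143875e-02 9.42440542e+01] [ 0.29377869  0.70260865 -2.21855739]
```

Request:
send_rows:
  targets:
    - [[0,0,0,-0.002,0,-0.015,1],[0,0,0,0,0,-0.01,1],[0,0,0,0,0,0,1],[0,0,0,0,0,0,1]]

```text
time_s: 13.5
ee_pos: [658.8, -43.8, 99.5]
ee_rot: [179.9, 0.0, 94.2]
force: [0.6, -0.2, 0.6]
gripper_width: 59.6
gripper_force: 25.0
```

Request:
send_rows:
  targets:
    - [[0,0,0,0,0,-0.004,1],[0,0,0,0,0,0,1],[0,0,0,0,0,0,1]]

```text
time_s: 13.8
ee_pos: [658.8, -43.8, 99.5]
ee_rot: [179.9, 0.0, 94.2]
force: [-1.3, 0.0, 5.2]
gripper_width: 60.0
gripper_force: 25.0
```

Contact again, so I release, rise and turn towards the lever.

Request:
send_rows:
  targets:
    - [[0,0,0,0,0,0,0],[0,0,0,0,0,0,-1],[0,0,0,0,0,0,-1],[0,0,0,0,0,0,-1],[0,0,0,0,0,0.05,-1],[0,0,0,0,0,0.2,-1],[0,0,0,0,0,0.24,-1],[0,0,0,0,0,0.24,-1],[0,0,0,0,0,0.07,-1],[0,0,0,0,0,0,-1],[0,0,0,0,0,0,-1]]

```text
time_s: 14.9
ee_pos: [658.1, -43.7, 257.6]
ee_rot: [-179.9, -0.0, 94.2]
force: [0.5, -0.0, -0.8]
gripper_width: 91.2
gripper_force: 0.0
```

```bash
python3 - <<'E'
from h import *
s=env.state(); print(s['ee_pos'],s['ee_rot'])
pic,W=cloud('wrist')
print('yel',top(pic,W,'yellow',126,(658,-43)),'blue',top(pic,W,'blue',84,(658,-43)))
E
```

```text
[658.05285994 -43.70595328 257.60398758] [-1.79946378e+02 -7.20809287e-03  9.42280557e+01]
yel [ 659.6  -44.3  124.8   89.9   59.7   94.2 8856. ] blue 0
```

Request:
send_rows:
  targets:
    - [[0,0,-0.09,-0.06,-0.12,0,-1],[0,0,-0.09,-0.06,-0.12,0,-1],[0,0,-0.09,-0.06,-0.12,0,-1],[0,0,-0.09,-0.06,-0.12,0,-1],[0,0,-0.09,-0.06,-0.12,0,-1],[0,0,-0.09,-0.06,-0.12,0,-1],[0,0,-0.09,-0.06,-0.12,0,-1],[0,0,-0.09,-0.06,-0.12,0,-1],[0,0,-0.09,-0.06,-0.12,0,-1],[0,0,-0.09,-0.06,-0.12,0,-1],[0,0,-0.09,-0.06,0,0,-1],[0,0,-0.09,-0.04,0,0,-1]]

```text
time_s: 16.15
ee_pos: [516.7, -284.1, 255.7]
ee_rot: [-179.9, 0.3, -3.4]
force: [0.6, -0.0, 0.0]
gripper_width: 91.4
gripper_force: 0.0
```

Request:
send_rows:
  targets:
    - [[0,0,-0.09,0,0,0,-1],[0,0,-0.08,0,0,0,-1],[0,0,0,0,0,0,-1],[0,0,0,0,0,0,-1]]

```text
time_s: 16.55
ee_pos: [518.0, -283.4, 256.7]
ee_rot: [-180.0, 0.2, -18.1]
force: [-0.3, -0.1, 0.2]
gripper_width: 91.5
gripper_force: 0.0
```

```bash
cat >> h.py <<'E'
def lever(pic,W,zu,near):
    "bar line, hub centre at lever underside height zu"
    p=pic.astype(int); grey=(p.max(-1)-p.min(-1)<45)&(p[...,0]>70)
    reg=np.hypot(W[...,0]-near[0],W[...,1]-near[1])<180
    bar=reg&grey&(abs(W[...,2]-zu-39)<5); top=reg&grey&(abs(W[...,2]-zu-49.5)<5)
    l=cv2.fitLine(W[bar][:,:2].astype(np.float32),cv2.DIST_HUBER,0,.01,.01).ravel()
    return bar,top,l
E
python3 - <<'E'
from h import *
s=env.state(); print(s['ee_pos'],s['ee_rot'],s['qpos'])
pic,W=cloud('wrist'); save('w4',pic); np.savez('/tmp/w4',pic=pic,W=W)
bar,top_,l=lever(pic,W,0,(520,-285))
print('bar',bar.sum(),np.degrees(np.arctan2(l[1],l[0])),l,W[bar].mean(0),'hub',cv2.minEnclosingCircle(W[top_][:,:2].astype(np.float32)),top_.sum())
E
```

```text
[ 518.00036101 -283.43481494  256.67122589] [-1.79970674e+02  1.65219958e-01 -1.81239447e+01] [-2.97994777e+01  1.85303789e+01  8.31479946e+01 -4.81326302e-03
  7.84893626e+01  7.83254767e+01]
bar 2108 -18.079384 [ 9.5062745e-01 -3.1033438e-01  4.8083813e+02 -2.6746405e+02] [ 482.46341759 -264.39198546   38.7406481 ] hub ((576.0310668945312, -299.0161437988281), 29.900840759277344) 2591
```

View pics/w4.png

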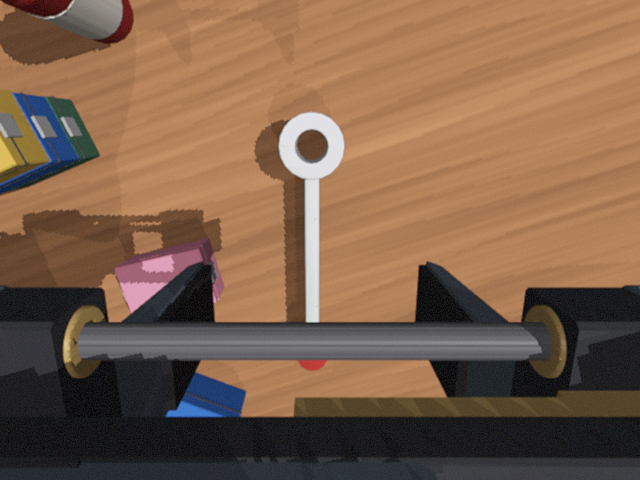

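The view shows the stack at the left edge, reading yellow at (659.6,-44.3) with yaw 94.2°, so it is square. The lever hub is at pixel (312,146), world (576.0,-299.0), with bar direction -18.1°. That puts the balance point at (518,-280).

Request:
send_rows:
  targets:
    - [[0,0,0,0,0.016,-0.24,-1],[0,0,0,0,0,-0.24,-1],[0,0,0,0,0,-0.24,-1],[0,0,0,0,0,-0.24,-1],[0,0,0,0,0,-0.18,-1],[0,0,0,0,0,-0.06,-1],[0,0,0,0,0,0,-1],[0,0,0,0,0,0,-1]]

```text
time_s: 17.4
ee_pos: [519.8, -281.2, 19.7]
ee_rot: [180.0, -0.2, -18.2]
force: [0.2, 0.6, 0.2]
gripper_width: 91.3
gripper_force: 0.0
```

Request:
send_rows:
  targets:
    - [[0,0,0,-0.004,0.002,-0.042,-1],[0,0,0,0,0,0,-1],[0,0,0,0,0,0,1],[0,0,0,0,0,0,1],[0,0,0,0,0,0,1],[0,0,0,0,0,0,1],[0,0,0,0,0,0,1],[0,0,0,0,0,0,1],[0,0,0,0,0,0,1],[0,0,0,0,0,0,1],[0,0,0,0,0,0,1],[0,0,0,0,0,0,1]]
  grip_force: 50

```text
time_s: 18.6
ee_pos: [517.7, -280.1, 9.8]
ee_rot: [180.0, 0.0, -18.3]
force: [0.3, 0.3, 0.7]
gripper_width: 14.0
gripper_force: 2.4
```

Request:
send_rows:
  targets:
    - [[0,0,0,0,0,0,1],[0,0,0,0,0,0,1],[0,0,0,0,0,0,1]]
  grip_force: 50

```text
time_s: 18.9
ee_pos: [517.7, -280.1, 9.8]
ee_rot: [180.0, 0.0, -18.3]
force: [0.3, 0.8, 0.5]
gripper_width: 14.0
gripper_force: 50.0
```

Request:
send_rows:
  targets:
    - [[0,0,0,0,0,0.04,1],[0,0,0,0,0,0.08,1],[0,0,0,0,0,0.15,1],[0,0,0,0,0,0.2,1],[0,0,0,0,0,0.2,1],[0,0,0,0,0,0.2,1],[0,0,0,0,0,0.2,1],[0,0,0,0,0,0.1,1],[0,0,0,0,0,0.03,1],[0,0,0,0,0,0,1],[0,0,0,0,0,0,1]]
  grip_force: 55

```text
time_s: 20.0
ee_pos: [516.6, -279.5, 247.6]
ee_rot: [-180.0, 0.3, -18.3]
force: [0.4, -0.2, -7.3]
gripper_width: 13.4
gripper_force: 55.0
```

```bash
python3 - <<'E'
from h import *
s=env.state(); print(s['ee_pos'],s['ee_rot'],s['force'],s['torque'])
pic,W=cloud('wrist'); save('w5',pic); zu=s['ee_pos'][2]-10
bar,t,l=lever(pic,W,zu,s['ee_pos'][:2])
print(zu,bar.sum(),t.sum(),l,np.degrees(np.arctan2(l[1],l[0])))
if t.any(): print(cv2.minEnclosingCircle(W[t][:,:2].astype(np.float32)),'hub top z',np.median(W[t],0))
b=W[bar]; d=(b[:,:2]-s['ee_pos'][:2])@l[:2]; print('bar slope',np.polyfit(d,b[:,2],1),d.min(),d.max())
h=W[t]; print('hub plane slope',np.linalg.lstsq(np.c_[h[:,:2]-h[:,:2].mean(0),np.ones(len(h))],h[:,2],rcond=None)[0])
E
```

```text
[ 516.5969397  -279.52645461  247.55167179] [-179.95603282    0.25295041  -18.27841664] [ 0.36629142 -0.19453015 -7.3220184 ] [-0.011889    0.17141848 -0.0117632 ]
237.55167179411313 4419 20604 [ 9.5325744e-01 -3.0215934e-01  5.2409735e+02 -2.8194266e+02] -17.587343
((553.5889282226562, -289.2610168457031), 53.333412170410156) hub top z [ 577.77031948 -299.71591193  286.32416983]
bar slope [7.98359723e-05 2.76541820e+02] -28.945314134261817 76.20773464557641
hub plane slope [-2.78175647e-03  2.66437821e-03  2.86276455e+02]
```

The lever is held level. Now I carry it to above the stem, turning on the way.

Request:
send_rows:
  targets:
    - [[0,0,0.04,0.02,0.06,0,1],[0,0,0.07,0.04,0.12,0,1],[0,0,0.08,0.04,0.12,0,1],[0,0,0.08,0.04,0.12,0,1],[0,0,0.08,0.04,0.12,0,1],[0,0,0.08,0.04,0.12,0,1],[0,0,0.08,0.04,0.12,0,1],[0,0,0.08,0.04,0.12,0,1],[0,0,0.08,0.04,0.12,0,1],[0,0,0.08,0.04,0.12,0,1],[0,0,0.08,0.04,0.12,0,1],[0,0,0.08,0.04,0.12,0,1]]

```text
time_s: 21.25
ee_pos: [609.2, -3.1, 247.6]
ee_rot: [-179.8, 0.1, 63.9]
force: [0.0, 0.5, -6.5]
gripper_width: 13.4
gripper_force: 55.0
```

Request:
send_rows:
  targets:
    - [[0,0,0.08,0.04,0.12,0,1],[0,0,0.08,0.04,0.12,0,1],[0,0,0.08,0.04,0.12,0,1],[0,0,0.07,0.04,0.12,0,1],[0,0,0.05,0.04,0.12,0,1],[0,0,0.022,0.02,0.08,0,1],[0,0,0,0,0,0,1],[0,0,0,0,0,0,1],[0,0,0,0,0,0,1]]

```text
time_s: 22.15
ee_pos: [653.3, 130.8, 249.3]
ee_rot: [-179.9, 0.0, 97.9]
force: [-1.0, 0.2, -5.9]
gripper_width: 13.8
gripper_force: 55.0
```

```bash
cat > m.py <<'E'
from h import *
s=env.state(); e=s['ee_pos']; print(e,s['ee_rot'],s['force'],s['gripper_width'])
pic,W=cloud('wrist'); save('w6',pic); zu=e[2]-11.3; p=pic.astype(int)
a=np.radians(s['ee_rot'][2]); hub=e[:2]+61*np.array([np.cos(a),np.sin(a)])
grey=(p.max(-1)-p.min(-1)<45)&(p[...,0]>70)
t=grey&(abs(W[...,2]-zu-49.5)<4)&(np.hypot(W[...,0]-hub[0],W[...,1]-hub[1])<38)
t=cv2.morphologyEx(t.astype(np.uint8),cv2.MORPH_OPEN,np.ones((3,3)))>0; h=W[t]
print('exp hub',hub,'fit',cv2.minEnclosingCircle(h[:,:2].astype(np.float32)),'z',np.median(h[:,2]),len(h))
print('plane',np.linalg.lstsq(np.c_[h[:,:2]-h[:,:2].mean(0),np.ones(len(h))],h[:,2],rcond=None)[0])
bar=(abs(W[...,2]-zu-39.5)<4)&(np.hypot(W[...,0]-hub[0],W[...,1]-hub[1])<80)&grey&(np.hypot(W[...,0]-hub[0],W[...,1]-hub[1])>33)
l=cv2.fitLine(W[bar][:,:2].astype(np.float32),cv2.DIST_HUBER,0,.01,.01).ravel(); print('bar',bar.sum(),np.degrees(np.arctan2(l[1],l[0]))%180,l)
for c in('scene','side'):
    pic,W=cloud(c); p=pic.astype(int)
    red=(p[...,0]>100)&(p[...,1]<60)&(W[...,2]>zu+38)&(W[...,2]<zu+60)&(np.hypot(W[...,0]-658,W[...,1]+44)<60)
    print(c,'knob top',np.nanmedian(W[red],0),red.sum())
E
python3 m.py
```

```text
[653.31088304 130.79377177 249.32438238] [-1.79928042e+02  4.61635852e-02  9.79303849e+01] [-0.99837134  0.23298182 -5.9383738 ] 13.830352895286257
exp hub [644.8947246  191.21039429] fit ((645.756103515625, 190.80648803710938), 29.91499900817871) z 288.2921723099688 20572
plane [-1.13971374e-03  3.34703535e-04  2.88240901e+02]
bar 2849 98.06647 [ 1.4032175e-01 -9.9010599e-01  6.5267773e+02  1.4129750e+02]
scene knob top [676.78494031 -27.78896681 290.43317719] 165
side knob top [671.32846052 -30.92678026 289.02416936] 139
```

View pics/w6.png

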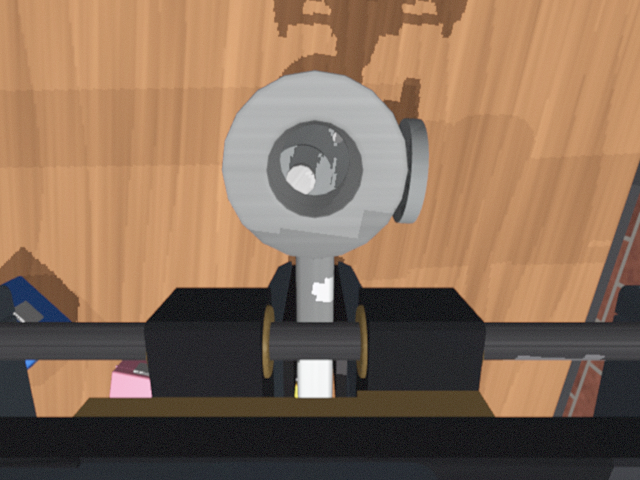

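The hub hole is at pixel (314,168), with the stem showing through it at (303,178). The hub reads (645.7,190.8) against the stem at (638.9,170.6), so I correct in the plane and lower.

Request:
send_rows:
  targets:
    - [[0,0,-0.015,-0.023,-0.05,0,1],[0,0,-0.015,-0.023,-0.053,0,1],[0,0,0,0,0,-0.08,1],[0,0,0,0,0,-0.1,1],[0,0,0,0,0,-0.06,1],[0,0,0,0,0,0,1],[0,0,0,0,0,0,1],[0,0,0,0,0,0,1]]

```text
time_s: 23.1
ee_pos: [645.2, 111.2, 203.1]
ee_rot: [179.9, -0.0, 95.3]
force: [-0.3, -0.1, -5.7]
gripper_width: 13.6
gripper_force: 55.0
```

```bash
sed -i "s/'w6'/'w7'/" m.py; cat >> m.py <<'E'
for c in('scene','side'):
    pic,W=cloud(c); print(c,'yel',top(pic,W,'yellow',126,(659,-44)))
E
python3 m.py
```

```text
[645.19607907 111.23779679 203.05543527] [ 1.79862509e+02 -6.06274264e-03  9.52913527e+01] [-0.27522639 -0.05611934 -5.66032796] 13.647223689841525
exp hub [639.57064031 171.97785309] fit ((640.0416870117188, 171.28707885742188), 30.007549285888672) z 242.08144609599464 20570
plane [2.06539050e-03 1.99724857e-03 2.42028997e+02]
bar 2851 95.14564 [ 8.9687504e-02 -9.9596995e-01  6.4495453e+02  1.2178100e+02]
scene knob top [661.41524349 -47.32466936 243.78357315] 143
side knob top [656.2480254  -50.96864224 242.12887734] 135
scene yel [657.7 -43.7 127.5  92.4  60.2  94.3 822. ]
side yel [659.5 -46.2 126.1  92.4  62.6  95.7 788. ]
```

View pics/w7.png

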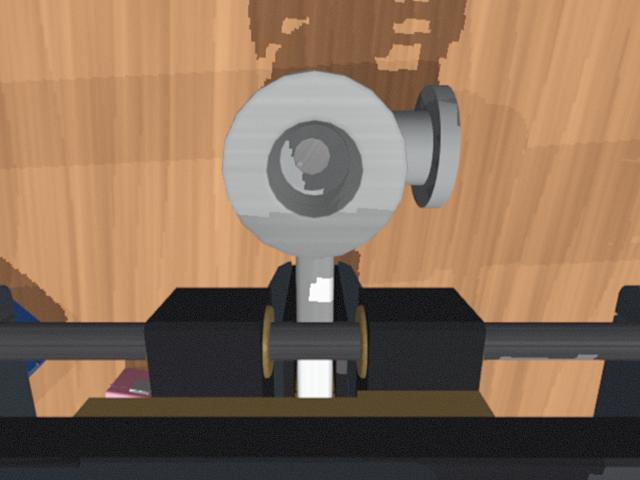

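The hub hole and stem are nearly coaxial at (314,168) and (312,156), with the offset being perspective. The hub is about 1 mm off and 2 mm high, so one fine trim remains.

Request:
send_rows:
  targets:
    - [[0,0,0,-0.004,-0.003,-0.01,1],[0,0,0,0,0,0,1],[0,0,0,0,0,0,1],[0,0,0,0,0,0,1],[0,0,0,0,0,0,1],[0,0,0,0,0,0,1]]

```text
time_s: 23.95
ee_pos: [643.7, 110.7, 199.8]
ee_rot: [180.0, 0.0, 95.3]
force: [-0.6, -0.5, -6.0]
gripper_width: 13.6
gripper_force: 55.0
```

```bash
python3 m.py | head -4; python3 -c "
from workcell import env
print(env.state()['qvel']); print(env.job_done())"
```

```text
[643.74494932 110.67188027 199.78147408] [1.79994809e+02 6.87933597e-04 9.53071633e+01] [-0.56019738 -0.48389707 -6.02183434] 13.622759827133757
exp hub [638.10274975 171.41038193] fit ((638.8011474609375, 171.00762939453125), 29.94191551208496) z 238.80844826794007 20561
plane [6.83540127e-04 1.60256105e-03 2.38756948e+02]
bar 2869 95.367874 [ 9.35500190e-02 -9.95614588e-01  6.43610107e+02  1.21242905e+02]
[-0.1155733  -0.00972582 -0.06699512  0.01094759  0.0646407   0.03561878]
the job is handed in; nothing more can be done
None
```

The job is handed in at about 24 s: blue and yellow are stacked squarely on green (yellow's top within about 1 mm), and the lever is held level and still at its balance point, its hub within about 1 mm of the stem axis and about 39–40 mm above it, with its knob over the stack.

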